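# Third hand: hold an amplifier's heat sink against its rear panel

### The arm

A 7-joint arm with a two-finger parallel gripper is mounted at the origin on the work surface. World frame = base frame: x ahead of the robot, y to its left, z up, the work surface at z = 0. Lengths are in m, angles in rad, forces in N, time in s.
With the tool pointing down it reaches from about 0.425 to 0.925 m from the base axis. Payload 6.8 kg.
Tool frame: the origin (TCP) lies on the front face of the gripper's body, between the roots of the fingers; the fingertips stand 73 mm ahead of it and the grasp point (between the pads) lies 54 mm ahead of it (env.nose_length is the distance from the TCP to the fingertips, in m); z points along the fingers, y is the line along which they close (so a half turn about z gives the same grasp; the last joint's range is limited). The gripper opens to 85 mm and grips with 20 to 120 N. Pads are 22 mm wide; open, the fingers measure 114 mm over their backs; the gripper's body (76 mm by 85 mm) begins 54 mm behind the grasp point. The pads swing forward as they close: fully open they stand 13 mm farther back than shut.
Start: joints at [1.013, 0.477, 0.022, 1.555, -0.011, 1.109, -0.083], TCP at [0.293, -0.608, 0.304] pointing down, gripper open.
Joint ranges: [-2.96, 2.96], [-0.34, 2.1], [-1.41, 1.46], [0.24, 2.44], [-1.37, 4.51], [0.17, 1.92], [-2.96, 2.96]. Speed limits (rad/s): [2.39, 2.39, 3.14, 3.14, 3.14, 3.14, 3.14].

### API

Orientations are given as a unit quaternion [w, x, y, z].
In Python, from cell import env, kin, camera, calibration, job gives the robot as it stands. The module is installed in compiled form; this text tells all that it offers. Calls block until the motion is done:
- env.reach(position, orientation): joint-space move of the TCP to a pose.
- env.movel(position, velocity=0.15, rot=None, stop_force=None): straight line of the TCP; rot=None keeps the orientation; velocity is the mean speed in m/s. With stop_force (N) it stops when the force on the tool has changed by that much, and returns True; else False.
- env.goto_joints(angles): joint-space move.
- env.grip(opening, f_grip=None): finger opening in m; f_grip is the grip in N (None keeps the last); returns when the fingers have stopped.
- env.dwell(seconds).
- kin.inverse_kinematics(position, orientation): joint angles nearest the present ones, or None.
- env.get_state(): the state.
- camera(name): name is "scene" or "top" or "wrist"; returns (picture, depth): 420x560x3 uint8, blue, green, red; 420x560 float32, m along the optical axis (not along the pixel's ray), 0 where there is no reading.
- calibration(name): a dict with "fx", "fy", "cx", "cy" (pixels), "k1" (the pictures are not rectified: a ray, as slopes to the right and down, at radius r is drawn at 1 + k1 r^2 times it, then the intrinsics apply), "rvec" (rotation vector, rad) and "tvec" (3), from world to camera coordinates, as OpenCV has them. Camera axes: x right, y down, z forward; pixel columns grow to the right and rows downward; lengths in m; the calibration is good to about 2 mm. A picture is of the moment at which its call begins: read the wrist's pose just before it. calibration takes no time and is no camera call; for the wrist camera it gives the pose at the moment of the call.
A pose or a line that the arm cannot do raises env.PlanningError and nothing moves.
- job.job_done(): hands the job in; it is judged then, once.
The state is a dict: "time": time; "qpos": joint angles; "joint_velocities": joint speeds; "joint_torque": joint torques, N m; "tcp_pos": TCP position; "orientation": TCP orientation; "force": force on the tool from outside, world axes, zero at the start; "torque": the same for the moment, N m; "opening": finger opening in m; "gripper_force": force on a finger pad.
Only numpy, scipy, OpenCV 4.12 (cv2) and the standard library are available. Lean on these libraries where they do the work, as an engineer would, in place of code of your own. Each camera call takes 0.05 s, during which the arm holds its last target. There are 200 camera calls.

### The job

Be my third hand: pick up the finned heat sink and hold it, flat back first, against the outside of the open amplifier's rear panel (the one facing the robot), upright, in the middle of the panel's width and with the top edges of sink and panel level, so that I can screw it on from inside. Bring it up gently, then press it flush with a steady push of about 10 N for at least three seconds, and finish while still holding it and pressing it there: do not let go or set it down. Leave the tin, the solder spool and the loose capacitor on the bench alone.

Things in the scene. Friction and masses are not known exactly. Their poses are not given: they have to be found in the camera images.
- heatsink: Loose bare aluminium heat sink standing on the bench, about 0.16 kg: 36 mm deep (x), 60 wide (y), 70 tall (z). Flat 60 x 70 mm back on its +x side; seven upright fins run from it towards -x, the outer two flush with the back's edges, so the +y and -y sides are flat, 60 mm apart. Origin: centre of the underside. At the start z is up and the back looks away from the robot, within 0.9 rad of +x.
- heatsink_back (a point): Centre of the heat sink's flat back, 18 mm along its +x from the origin and 35 mm up; axes as the heat sink's.
- amp: Open amplifier chassis, heavy, does not move: dark steel tray 200 mm wide (y), 173 deep (x); rigid rear panel towards the robot, top edge 100 mm above the bench; knobbed front panel on the far side, 87 mm; parts inside below 65 mm. Yaw within 0.3 rad. Origin: on the bench below the middle of the rear panel's outer face; +x goes from that face into the chassis, away from the robot, z up.
- amp_seat (a point): Where the centre of the sink's back belongs: on the rear panel's outer face, mid-width, 65 mm above the bench, 35 below the top edge; between two 12 mm screw holes 40 mm apart, in a bare-metal outline. x goes into the panel, z up. The sink in place hangs 30 mm above the bench, carried by the gripper alone. Sockets stick out 6 mm from the panel 58 mm and more to either side, 36 mm above the bench.
- tin: Bystander: round blue flux tin, 60 mm diameter, 20 mm high. Origin: centre of its underside.
- spool: Bystander: upright spool of solder, 54 mm diameter, 38 mm high. Origin: centre of its underside.
- capacitor: Bystander: black can capacitor standing up, 35 mm diameter, 50 mm high. Origin: centre of its underside.
Mind the look-alikes: they are no part of the job. Leave any blue or red look-alike of the heatsink alone.

How it is judged:
On the way, in this order (a step that is already met when the one before it is completed fails the run):
1. the heat sink is held in the gripper, clear of the bench by 15 mm (height (world z) of heatsink above 0.015 m and contact force between the fingers and heatsink above 2 N), for 0.2 s.
2. it is pressed flush in its place on the rear panel with 5 to 18 N for 2 s on end (x of heatsink_back in the frame of amp_seat between -0.005 and 0.005 m and y of heatsink_back in the frame of amp_seat between -0.005 and 0.005 m and z of heatsink_back in the frame of amp_seat between -0.005 and 0.005 m and angle between the x axis of heatsink_back and the x axis of amp_seat, either way round below 0.06 rad and angle between the z axis of heatsink_back and the z axis of amp_seat, either way round below 0.06 rad and contact force between heatsink and amp between 5 and 18 N and contact force between the fingers and heatsink above 2 N), for 2 s.
At the end, for the whole second after the job is handed in: The fingers hold the heat sink in the air, its flat back flush (0.06 rad) on the rear panel, within 5 mm of its place sideways and in height, pressed on with 5 to 18 N and still, all through the last second; tin, spool and capacitor lie within 30 mm of where they were (all of step 2 and linear speed of heatsink below 0.02 m/s and distance of each of tin, spool, capacitor from where it was at the start of the episode below 0.03 m); the arm keeps its last pose, push and grip.
It fails at once if the heat sink is rammed into the chassis with more than 40 N (contact force between heatsink and amp above 40 N).
It fails at once if a bystander on the bench is shoved by more than 30 mm (distance of any of tin, spool, capacitor from where it was at the start of the episode above 0.03 m).
It also fails if it takes over 58 s, if anything falls off the work surface, if the arm or the gripper's body presses on something with over 40 N, if the wrist force passes 120 N, or if a joint passes its speed limit or range.

## Working session

There is one attempt and no reset: what is moved stays moved. The work goes in short steps, each a Python script; the robot and the scene stay as the last script left them, time stands still between calls to the robot, and variables do not carry over. Pictures are saved under pics/ and viewed, at most 10 in all, crops included, and the job is handed in when it is done.

```bash
mkdir -p pics
cat > h.py <<'E'
import numpy as np, cv2
from cell import env, kin, camera, calibration, job
from scipy.spatial.transform import Rotation as R
def cloud(name):
    c=calibration(name); im,d=camera(name)
    v,u=np.mgrid[0:420,0:560]
    K=np.array([[c['fx'],0,c['cx']],[0,c['fy'],c['cy']],[0,0,1]])
    p=cv2.undistortPoints(np.stack([u,v],-1).reshape(-1,1,2).astype(float),K,np.array([c['k1'],0,0,0.])).reshape(420,560,2)
    P=np.dstack([p*d[...,None],d]); Rm=cv2.Rodrigues(np.array(c['rvec'],float))[0]
    W=(P-np.array(c['tvec']).ravel())@Rm
    W[d==0]=np.nan
    return im,W
E
python3 - <<'E'
from h import *
for n in ('scene','top'):
    im,W=cloud(n); np.savez('%s.npz'%n,im=im,W=W); cv2.imwrite('pics/%s.png'%n,im)
print(env.get_state())
E
```

```text
{'time': 0.1, 'qpos': array([ 1.01290307,  0.47772386,  0.02236224,  1.5563217 , -0.01151017,
        1.10930351, -0.08310911]), 'joint_velocities': array([ 0.00037272, -0.00122235, -0.00053996, -0.00243875,  0.00013119,
       -0.0001796 , -0.00151313]), 'joint_torque': array([ 5.26880453e-03, -5.97763538e+01,  1.61428269e+00, -2.81952488e+01,
        1.29148189e-02,  5.06723023e-03,  1.07052799e-05]), 'tcp_pos': array([ 0.29329194, -0.607505  ,  0.30303195]), 'orientation': array([-7.78256693e-04,  9.74818035e-01,  2.23000306e-01, -2.38608267e-04]), 'force': array([0.84675544, 0.29124226, 0.05859146]), 'torque': array([ 0.01569051, -0.05330552,  0.02268851]), 'gripper_force': 0.0, 'opening': 0.08547161078921256}
```

View pics/scene.png

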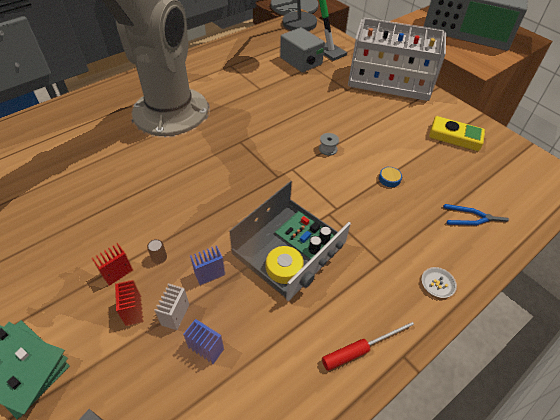

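View pics/top.png

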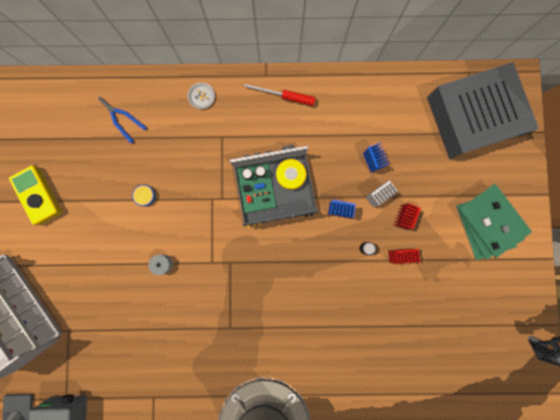

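The scene view shows five finned sinks: bare metal at (172,306), blue at (207,265) and (204,341), red at (112,263) and (127,302). In the top view they are bare (383,193), blue (376,157) and (342,209), red (408,216) and (405,257). Only the bare grey one fits "bare aluminium". I'll confirm it in a crop and measure.

Run:
```python
from h import *
t=np.load('top.npz');s=np.load('scene.npz')
a=cv2.resize(t['im'][140:270,325:430],None,fx=4,fy=4,interpolation=cv2.INTER_CUBIC)
b=cv2.resize(s['im'][235:365,85:235],None,fx=2.5,fy=2.5,interpolation=cv2.INTER_CUBIC)
o=np.zeros((520,800,3),np.uint8);o[:a.shape[0],:a.shape[1]]=a;o[:b.shape[0],424:424+b.shape[1]]=b[:, :376]
cv2.imwrite('pics/crop.png',o)
W=t['W']
for n,(u,v) in dict(al=(383,193),b1=(376,157),b2=(342,209),r1=(408,216),r2=(405,257),cap=(369,248),tin=(144,196),spool=(160,265)).items():
    P=W[v-22:v+23,u-22:u+23].reshape(-1,3); 
    print(n,W[v,u].round(3))
# sink & red etc. high points
for nm,D in (('top',t),('scene',s)):
    W=D['W'];im=D['im'].astype(int)
    m=(abs(W[...,2]-.07)<.006)
    grey=(im.max(-1)-im.min(-1)<35)
    c=W[183,383] if 0 else t['W'][193,383]
    mm=m&grey&(np.hypot(W[...,0]-c[0],W[...,1]-c[1])<.06)
    P=W[mm][:,:2].astype(np.float32); print(nm,len(P),cv2.minAreaRect(P))
    # amp rear panel top z~0.1
    mm=(W[...,2]>.09)&(W[...,2]<.106)&(W[...,0]>.4)&(W[...,0]<.8)&(abs(W[...,1])<.2)
    P=W[mm][:,:2].astype(np.float32)
    if len(P)>5: print('panel',len(P),cv2.minAreaRect(P))
```

```text
al [ 0.607 -0.324  0.063]
b1 [ 0.709 -0.314  0.041]
b2 [ 0.567 -0.215  0.061]
r1 [ 0.546 -0.387  0.063]
r2 [ 0.439 -0.379  0.05 ]
cap [ 0.463 -0.286  0.046]
tin [0.613 0.32  0.02 ]
spool [0.425 0.27  0.033]
top 167 ((0.60723477602005, -0.3249085247516632), (0.03532746806740761, 0.060233842581510544), 34.914180755615234)
panel 115 ((0.6265947222709656, -0.038539960980415344), (0.169927179813385, 0.1986217498779297), 9.775104522705078)
scene 342 ((0.6076290011405945, -0.32477867603302), (0.03676651045680046, 0.06113843619823456), 34.531837463378906)
panel 264 ((0.5436551570892334, -0.051459260284900665), (0.006386165507137775, 0.19971947371959686), 9.637657165527344)
```

View pics/crop.png

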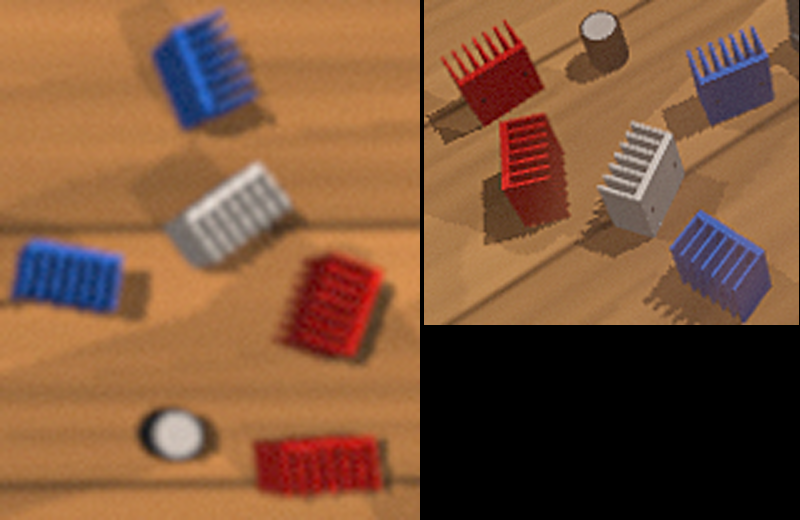

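The crop confirms it: the bare sink's centre in the top crop is about (240,215), with its solid back to the upper left. The pose is about (0.607,-0.325) with yaw 0.605. Next I'll look at the amp panel and the sink from close up with the wrist camera.

```bash
cat >> h.py <<'E'
def q(psi):
    x,y,z,w=(R.from_euler('z',psi)*R.from_euler('x',np.pi)).as_quat(); return np.array([w,x,y,z])
E
python3 - <<'E'
from h import *
env.reach([0.46,-0.065,0.33],q(.168))
im,W=cloud('wrist'); np.savez('w1.npz',im=im,W=W); cv2.imwrite('pics/w1.png',im)
m=(W[...,2]>.094)&(W[...,2]<.106)&(W[...,0]<.65)
P=W[m][:,:2].astype(np.float32); r=cv2.minAreaRect(P); print(len(P),r,np.median(W[m][:,2]))
env.reach([0.58,-0.345,0.30],q(.605))
im,W=cloud('wrist'); np.savez('w2.npz',im=im,W=W); cv2.imwrite('pics/w2.png',im)
g=np.ptp(im.astype(int),axis=-1)<35
m=(abs(W[...,2]-.07)<.006)&g&(np.hypot(W[...,0]-.607,W[...,1]+.325)<.055)
P=W[m][:,:2].astype(np.float32); print(len(P),cv2.minAreaRect(P)); print(env.get_state()['time'],env.get_state()['qpos'])
cv2.imwrite('pics/w12.png',np.hstack([cv2.resize(cv2.imread('pics/w%d.png'%i),(400,300)) for i in (1,2)]))
E
```

```text
952 ((0.5451880693435669, -0.0510123074054718), (0.0032666604965925217, 0.19891051948070526), 9.905820846557617) 0.10095859396208257
1230 ((0.607807993888855, -0.32465898990631104), (0.036647237837314606, 0.05989033356308937), 35.041717529296875)
3.4083 [ 0.5654193   0.48635997 -0.17607019  1.54982419  0.09024638  1.11319951
 -0.59448469]
```

View pics/w12.png

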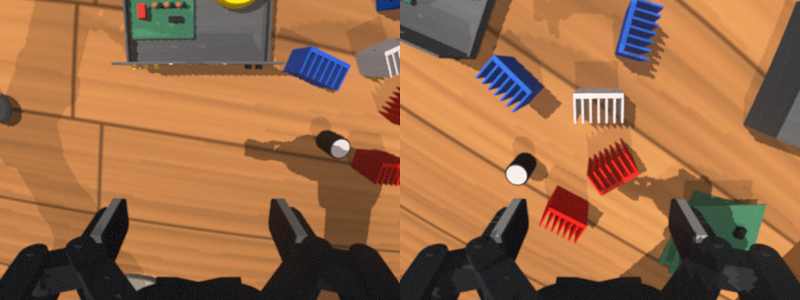

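The left half (panel rim at (125..280,64)) and right half (bare sink at (598,105), fins towards the robot) agree with the earlier estimates to about 1 mm. Now I'll grasp and lift.

Run:
```python
from h import *
o=q(.610)
env.reach([0.6076,-0.3247,0.20],o)
env.movel([0.6076,-0.3247,0.092],velocity=0.08,stop_force=15)
print(env.get_state()['tcp_pos'])
env.grip(0.05,f_grip=70)
s=env.get_state(); print(s['opening'],s['gripper_force'],s['force'])
env.movel([0.6076,-0.3247,0.25],velocity=0.12)
s=env.get_state(); print(s['time'],s['tcp_pos'],s['opening'],s['gripper_force'],s['force'])
im,W=cloud('wrist'); cv2.imwrite('pics/w3.png',im); np.savez('w3.npz',im=im,W=W)
im,W=cloud('scene'); cv2.imwrite('pics/s3.png',im); np.savez('s3.npz',im=im,W=W)
```

```text
[ 0.60796966 -0.32487491  0.0926559 ]
0.05904338414924738 75.67553043365479 [-0.96864941 -0.14896924  3.15050774]
7.2333 [ 0.60719145 -0.32449985  0.24890591] 0.05894201909148417 75.26829957962036 [-0.47177301 -0.01643909 -2.31397536]
```

View pics/w3.png

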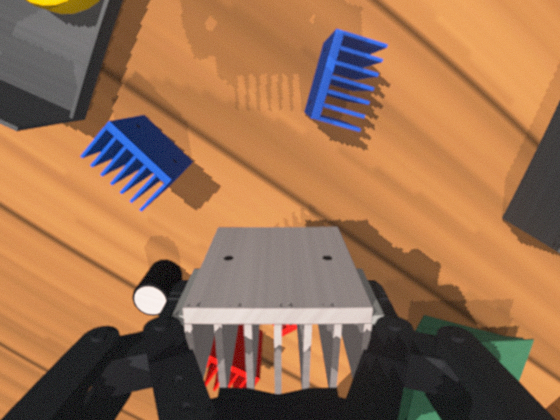

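The sink is held squarely: its back face spans (205..350, 228..305) and its top edge is at row ~315. I'll fit the back plane and edges for its pose in the hand.

Run:
```python
from h import *
s=env.get_state(); w,x,y,z=s['orientation']; T=R.from_quat([x,y,z,w]); 
d=np.load('w3.npz');W=d['W']
L=T.inv().apply((W-s['tcp_pos']).reshape(-1,3)).reshape(W.shape)
P=L[240:298,222:335].reshape(-1,3); P=P[np.isfinite(P).all(1)]
c=P.mean(0); n=np.linalg.svd(P-c,full_matrices=False)[2][2]; print('back normal',n,'c',c)
P2=P[abs((P-c)@n)<.002]; print(len(P),len(P2))
m=abs((L-c)@n)<.003; m[:,:180]=0;m[:,380:]=0;m[:215]=0;m[330:]=0
Q=L[m]; print('y',np.percentile(Q[:,1],[1,99]),'z',np.percentile(Q[:,2],[1,99]))
print('rect', cv2.minAreaRect(Q[:,1:].astype(np.float32)))
```

```text
back normal [-0.99995413  0.00272419 -0.00918249] c [0.01827451 0.000345   0.04900516]
6522 6522
y [-0.02913589  0.02944865] z [0.02103351 0.08985873]
rect ((6.696023046970367e-05, 0.05640275403857231), (0.0724850744009018, 0.06036937236785889), 89.971435546875)
```

```bash
cat >> h.py <<'E'
YAW=.1710; N=np.array([np.cos(YAW),np.sin(YAW),0]); SEAT=np.array([.5436,-.0513,0.122])-.0183*N
def fn(): 
    return np.mean([(env.dwell(.03),env.get_state()['force'])[1] for _ in range(8)],0)
E
python3 - <<'E'
from h import *
o=q(YAW)
p=SEAT-.05*N
env.reach([p[0],p[1],.25],o)
env.movel(p,velocity=.12)
env.movel(SEAT-.010*N,velocity=.04)
env.dwell(.3); f0=fn(); np.save('f0.npy',f0)
s=env.get_state(); print(s['time'],s['tcp_pos']-SEAT,f0,f0@N,s['opening'])
im,W=cloud('wrist'); cv2.imwrite('pics/w4.png',im); np.savez('w4.npz',im=im,W=W)
w,x,y,z=s['orientation'];L=R.from_quat([x,y,z,w])
print(L.as_matrix().round(4))
m=(W[...,2]>.094)&(W[...,2]<.106)&(W[...,0]>.5)
P=W[m][:,:2].astype(np.float32); print(len(P),cv2.minAreaRect(P))
im,W=cloud('scene'); cv2.imwrite('pics/s4.png',cv2.resize(im[150:310,200:380],None,fx=3.3,fy=3.3,interpolation=cv2.INTER_CUBIC))
E
```

```text
11.3917 [-9.85003709e-03 -1.71928657e-03  2.90472455e-05] [ 0.04416875  0.14937265 -1.61377124] 0.06894297154227531 0.05951493968120285
[[ 9.854e-01  1.702e-01  1.000e-04]
 [ 1.702e-01 -9.854e-01 -0.000e+00]
 [ 1.000e-04  0.000e+00 -1.000e+00]]
22365 ((0.5234379768371582, -0.05565729737281799), (0.04997679591178894, 0.18698416650295258), 9.587516784667969)
```

View pics/w4.png

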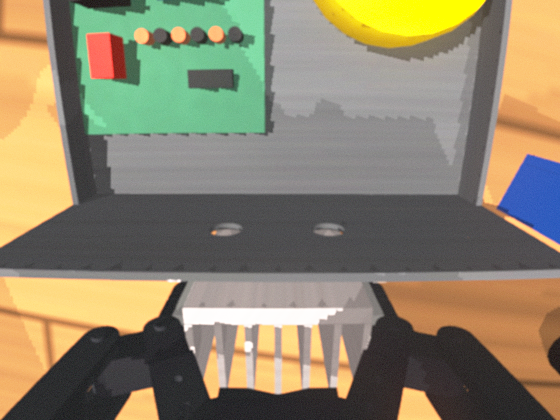

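View pics/s4.png

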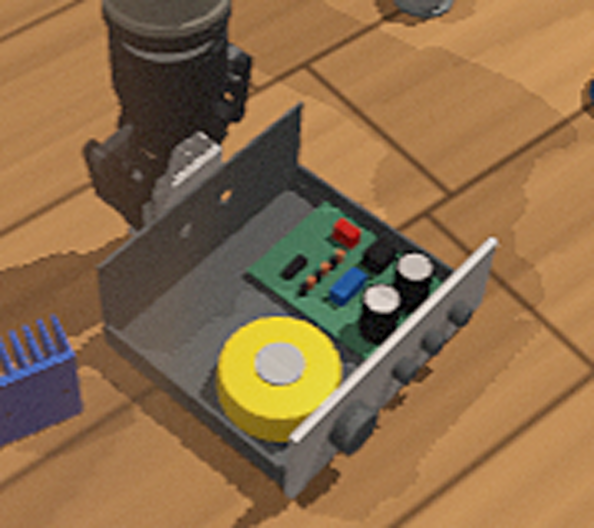

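Both views show the sink just off the panel. In the wrist view the screw holes at (228,230) and (329,230) centre on column 278.5 and the sink on 277.5, so it is mid-width. I'll compare the top heights, then approach with a force stop.

Run:
```python
from h import *
W=np.load('w4.npz')['W']
print('panel top z',np.nanmedian(W[276:279,200:350,2]),'sink top z',np.nanmedian(W[310:318,200:360,2]))
f0=np.load('f0.npy'); o=q(YAW)
hit=env.movel(SEAT+.008*N,velocity=.008,stop_force=4)
s=env.get_state(); print(hit,s['time'],(s['tcp_pos']-SEAT)@N,(s['force']-f0)@N, fn()-f0)
```

```text
panel top z 0.10100830701277168 sink top z 0.10042777480626852
True 12.825 -0.0005878876665385419 0.5033315694185904 [0.01058785 0.26501931 0.06188394]
```

Run:
```python
from h import *
f0=np.load('f0.npy'); s=env.get_state(); B=SEAT
a=(s['tcp_pos']-SEAT)@N
for i in range(24):
    a+=.0005
    env.movel(SEAT+a*N,velocity=.005); env.dwell(.15)
    f=fn()-f0; s=env.get_state()
    print(round(s['time'],2),round(a*1e3,2),((s['tcp_pos']-SEAT)*1e3).round(2),f.round(2),round(f@N,2))
    if -f@N>8.5: break
np.save('a.npy',a)
```

```text
13.86 -0.58 [-0.58 -0.1  -0.  ] [-0.09 -0.31 -0.09] -0.15
14.53 -0.08 [-0.07 -0.04 -0.  ] [-0.07 -0.07  0.09] -0.08
15.19 0.42 [ 0.09 -0.01 -0.12] [-2.65 -0.38  1.03] -2.67
15.86 0.92 [ 0.15  0.02 -0.16] [-5.   -0.86  2.52] -5.08
16.52 1.42 [ 0.21  0.01 -0.28] [-6.25 -0.82  3.81] -6.3
17.19 1.92 [ 0.24 -0.01 -0.41] [-7.94 -0.99  4.3 ] -7.99
17.86 2.42 [ 0.3  -0.06 -0.5 ] [-9.   -1.23  5.2 ] -9.07
```

Run:
```python
from h import *
f0=np.load('f0.npy')
for i in range(4):
    env.dwell(.8); f=fn()-f0; s=env.get_state(); print(round(s['time'],2),((s['tcp_pos']-SEAT)*1e3).round(2),f.round(2),round(f@N,2),s['opening'],s['gripper_force'])
im,W=cloud('wrist'); cv2.imwrite('pics/w5.png',im)
print('panel top z',[np.nanmedian(W[r,200:350,2]).round(4) for r in range(290,325,3)])
w,x,y,z=s['orientation']; print(R.from_quat([x,y,z,w]).as_matrix().round(4))
```

```text
18.93 [ 0.3  -0.05 -0.51] [-8.06 -1.51  4.64] -8.2 0.05905696844094113 75.69409132003784
19.99 [ 0.32 -0.06 -0.48] [-8.68 -1.14  4.85] -8.74 0.05949676393674138 75.69409489631653
21.06 [ 0.33 -0.09 -0.48] [-8.82 -1.27  4.73] -8.91 0.05918433614776203 75.69392323493958
22.12 [ 0.29 -0.06 -0.5 ] [-8.59 -1.12  4.92] -8.66 0.059301265730507445 75.69420576095581
panel top z [np.float64(0.0938), np.float64(0.0956), np.float64(0.0973), np.float64(0.0989), np.float64(0.1005), np.float64(0.101), np.float64(0.101), np.float64(0.1011), np.float64(0.0998), np.float64(0.0999), np.float64(0.0999), np.float64(0.0998)]
[[ 9.856e-01  1.691e-01 -8.600e-03]
 [ 1.691e-01 -9.856e-01 -8.000e-04]
 [-8.600e-03 -7.000e-04 -1.000e+00]]
```

View pics/w5.png

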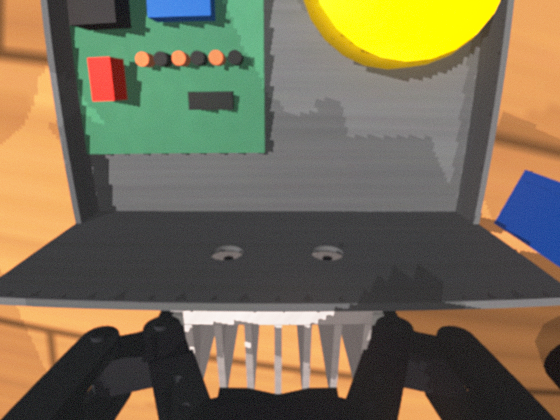

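The sink is flush under the rim at row ~308, with its pilot holes visible through the screw holes at (228,255) and (327,255), and it sits about 1 mm low. I'll trim the push to 10 N, hold, and hand in.

Run:
```python
from h import *
f0=np.load('f0.npy'); a=float(np.load('a.npy'))+.0005
env.movel(SEAT+a*N,velocity=.005)
env.dwell(3.5); f=fn()-f0; s=env.get_state(); print(s['time'],f,f@N,np.linalg.norm(f),(s['tcp_pos']-SEAT)*1e3)
if 7<-f@N<14: print(job.job_done())
```

```text
26.1917 [-9.78038912 -1.01104882  5.18032651] -9.809791041456629 11.113685875800805 [ 0.36767047 -0.07565473 -0.60241166]
the job is handed in; nothing more can be done
None
```

The bare heat sink is held flush and upright against the middle of the rear panel, its top edge about 1 mm below the panel's, pressed with a steady push of about 10 N for over three seconds. I handed the job in at 26 s with the gripper still holding and pressing.

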